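Fit the relay module to the heating controller

TASK

The amber reagent bottle stands in the way of the blue plug-in relay module in the metal rack: lift the bottle out and stand it upright on the bench top, clear of the rack. Then take the relay module out of the rack, plug it fully home in the socket on top of the grey heating controller and let go of it, and finally put the bottle back upright in its ring on the rack. Set the glass bottle down gently rather than dropping it, and leave the flask, jar and dropper bottle where they stand.

Things in the scene. Friction and masses are not known exactly. Their poses are not given: they have to be found in the camera images.
- rack: Fixed dark steel storage rack. Origin on the bench, +z up, +x from the bottle ring towards the module bay (roughly away from the robot). Base plate 165 x 84 mm, 8 mm thick, from x = -95 to +70 mm. Ring centre at x = -32 mm, bay centre at x = +23 mm.
- module_bay (a point): Centre of the module's bay, on the base plate (8 mm above the bench); axes as the rack's. Bay between two upright cheeks, 6 mm thick, 30 mm long in x, inner faces 58 mm apart in y, tops 70 mm above the bench. Open to -x and +x: the module can be gripped only on its two faces that look along x, and the bottle leaves about 10 mm before the front one.
- bottle_home (a point): The bottle's place: centre of the black ring on the rack, at base plate height (8 mm above the bench). The ring is 59 mm inside, 66 mm outside and 8 mm tall. Axes as the rack's.
- bottle: Loose round amber glass bottle, paper label, black screw cap, 0.15 to 0.3 kg, 108 mm tall. Origin at the centre of its underside, +z up. Body 52 mm diameter up to 62 mm, tapering to a neck 26 mm in diameter (78 to 84 mm); the cap, 34 mm in diameter, spans 84 to 108 mm. At the start it stands in the ring, underside on the base plate, 8 mm above the bench.
- module: Loose relay module, 0.08 to 0.17 kg, 60 mm tall. Origin: centre of its underside (plug tip), +z up. Black plug foot 24 (x) x 34 (y) mm from 0 to 20 mm, its lowest 4 mm only 21 x 31 mm. Blue body 38 (x) x 48 (y) mm from 20 to 60 mm; its underside is the shoulder. Fits either way round (half turn). At the start it stands on its foot in the bay, x roughly along the rack's x.
- controller: Fixed grey heating controller box, 120 mm (x) x 150 mm (y) x 60 mm tall. Origin on the bench under its centre, +z up, display on its -x side. A rectangular socket opens upwards in the middle of the top, inside an orange frame.
- socket (a point): Centre of the socket's mouth, level with the controller's top, 60 mm above the bench; axes as the controller's. Hole 27 (x) x 37 (y) mm, 22 mm deep, 2.5 mm chamfer at 45 degrees round the mouth (part of that depth). The 20 mm plug foot slides in freely (no latch or spring) until the blue body's shoulder rests on the top face.
- flask: Bystander: loose conical glass flask, 68 mm base diameter, 92 mm tall, origin at the centre of its underside.
- jar: Bystander: loose glass jar with red lid, 52 mm diameter, 65 mm tall, origin at the centre of its underside.
- dropper: Bystander: loose small green dropper bottle, 28 mm diameter, 66 mm tall, origin at the centre of its underside.

How it is judged:
By the outcome, as a careful person would: the job done as asked, in the order asked, and still so for the second after the job is handed in, with the robot touching nothing.
It also fails if it takes over 72 s, if anything falls off the work surface, if the arm or the gripper's body presses on something with over 40 N, if the wrist force passes 120 N, or if a joint passes its speed limit or range.

ROBOT

A 6-joint arm with a two-finger parallel gripper is mounted at the origin on the work surface. World frame = base frame: x ahead of the robot, y to its left, z up, the work surface at z = 0. Lengths are in m, angles in rad, forces in N, time in s.
With the tool pointing down it reaches from about 0.35 to 0.85 m from the base axis. Payload 8.1 kg.
Tool frame: the origin (TCP) lies on the front face of the gripper's body, between the roots of the fingers; the fingertips stand 84 mm ahead of it and the grasp point (between the pads) lies 65 mm ahead of it; x points along the fingers, y is the direction in which the jaws open and shut, and the axes are right-handed (so a half turn about x gives the same grasp; the last joint's range is limited). The gripper opens to 93 mm and grips with 3 to 60 N. Pads are 15 mm wide; open, the fingers measure 128 mm over their backs; the gripper's body (75 mm by 188 mm) begins 65 mm behind the grasp point.
Start: joints at [-1.257, 0.13, 1.488, -0, 1.523, -0.085], TCP at [0.233, -0.553, 0.303] pointing down, gripper open.
Joint ranges: [-2.96, 2.96], [-0.89, 2.26], [0.02, 2.5], [-1.34, 4.48], [0, 2.73], [-2.66, 2.66]. Speed limits (rad/s): [2.39, 2.39, 2.79, 3.14, 3.14, 3.14].

INTERFACE

Orientations are given as a rotation vector (axis times angle).
In Python, from plant import telemetry, read_camera, camera_params, robot gives the robot as it stands.
- The arm moves only by the tool step_arm, never from a script. Its argument "commands" is a list of rows, each an object with "xyz": the shift along the tool's x, y, z in mm, a list of three; "turn": the turn, a rotation vector about the tool's x, y, z in rad, a list of three; "grip": the finger opening in mm, from 0 to 93. In form: [{"xyz": [dx, dy, dz], "turn": [ax, ay, az], "grip": grip}, ...]. A call has 1 to 12 rows; each row is the pose to reach, as a shift and turn from the pose commanded when the call began, along the tool's axes at that moment; what a row does not reach only later rows make up. A row lasts 1/8 s, in which the tool goes at most 62.5 mm and 10.7 degrees, less where a joint would pass 70% of its speed; a pose out of reach is approached as far as the arm can. A call with a gripper value outside its range is refused whole. The fingers move at their own pace and stop on an object; "force" is the grip in N (left out, the last holds). Time passes only in rows, so rows that repeat a pose let the fingers close. It gives the time, the measured TCP pose, the force and the opening at its end, in the units of the state.
- telemetry.read_state(): the state, without advancing time (a new reading comes with each control period).
- read_camera(name): name is "side" or "top" or "wrist"; returns the picture (384x512x3 uint8, red, green, blue); there is no depth.
- camera_params(name): a dict with "mtx" (3x3 intrinsics, pixels), "k1" (the pictures are not rectified: a ray, as slopes to the right and down, at radius r is drawn at 1 + k1 r^2 times it, then the intrinsics apply), "rvec" (rotation vector, rad) and "tvec" (3), from world to camera coordinates, as OpenCV has them. Camera axes: x right, y down, z forward; pixel columns grow to the right and rows downward; lengths in m; the calibration is good to about 2 mm. A picture is of the moment at which its call begins: read the wrist's pose just before it. camera_params takes no time and is no camera call; for the wrist camera it gives the pose at the moment of the call.
- robot.close_job(): hands the job in, once; it reports no verdict.
The state is a dict: "t": time; "q": joint angles; "dq": joint speeds; "joint_torque": joint torques, N m; "tool_pos": TCP position; "orientation": TCP orientation; "force": force on the tool from outside, world axes, zero at the start; "wrist_torque": the same for the moment, N m; "opening": finger opening in m.
Only numpy, scipy, OpenCV 4.12 (cv2) and the standard library are available. Lean on these libraries where they do the work, as an engineer would, in place of code of your own. Each camera call takes 0.05 s, during which the arm holds its last target. There are 200 camera calls.

## Working session

There is one attempt and no reset: what is moved stays moved. The work goes in short steps, Python scripts to look and compute and a tool call to move; the robot and the scene stay as the last step left them, time stands still between calls to the robot, and variables do not carry over. Pictures are saved under pics/ and viewed, about 8 in all and at most 12, crops included, and the job is handed in when it is done.

Besides the shell and the picture viewer there is one more tool, called after "Request:" as name(argument=value, ...) on one line, values as JSON. step_arm: Moves the arm, as the interface text tells. Its arguments: {"type":"object","properties":{"commands":{"type":"array"},"force":{"type":"number"}},"required":["commands"]}

```bash
mkdir -p pics; ls; cat > h.py <<'E'
import numpy as np, cv2
from scipy.spatial.transform import Rotation as R
from plant import telemetry, read_camera, camera_params, robot
def ray(p,uv):
    K=np.array(p['mtx']);k=p['k1'];Rm=R.from_rotvec(np.ravel(p['rvec'])).as_matrix();t=np.ravel(p['tvec'])
    d=np.array([*cv2.undistortPoints(np.array([[uv]],float),K,np.array([k,0,0,0.]))[0,0],1.])
    return -Rm.T@t, Rm.T@d
def onz(p,uv,z):
    c,d=ray(p,uv); return c+d*(z-c[2])/d[2]
def proj(p,X):
    return cv2.projectPoints(np.array(X,float).reshape(-1,1,3),np.ravel(p['rvec']),np.ravel(p['tvec']),np.array(p['mtx']),np.array([p['k1'],0,0,0.]))[0][:,0]
def snap(n,f):
    p=camera_params(n); im=read_camera(n); cv2.imwrite(f'pics/{f}.png',im[...,::-1]); return p,im
E
python3 - <<'E'
from h import *
s=telemetry.read_state();print({k:np.round(v,3) for k,v in s.items()})
for n in('top','side','wrist'):
    p,im=snap(n,n+'0'); print(n,np.round(p['mtx'],1).tolist(),p['k1'],ray(p,(256,192)))
a=cv2.imread('pics/top0.png');b=cv2.imread('pics/side0.png')
E
```

```text
pics
{'t': np.float64(0.0), 'q': array([-1.257,  0.131,  1.489,  0.   ,  1.523, -0.085]), 'dq': array([-0.001,  0.   , -0.001, -0.   ,  0.001,  0.   ]), 'joint_torque': array([ 1.0000e-03, -5.5984e+01, -4.9176e+01,  7.7000e-02,  3.5000e-02,
       -0.0000e+00]), 'tool_pos': array([ 0.233, -0.553,  0.302]), 'orientation': array([ 2.003,  0.407, -2.003]), 'force': array([-0.419,  0.111, -0.39 ]), 'wrist_torque': array([-0.016, -0.076,  0.017]), 'opening': np.float64(0.093)}
top [[368.1, 0.0, 262.7], [0.0, 368.1, 187.4], [0.0, 0.0, 1.0]] -0.09638006093623926 (array([ 0.41160868, -0.08637521,  0.96981093]), array([ 0.15989922,  0.02488864, -0.98707004]))
side [[380.5, 0.0, 257.1], [0.0, 380.5, 189.7], [0.0, 0.0, 1.0]] 0.019604570705046783 (array([0.18252115, 0.39956132, 0.70814227]), array([ 0.43673363, -0.54776873, -0.71362203]))
wrist [[327.1, 0.0, 254.9], [0.0, 327.1, 191.4], [0.0, 0.0, 1.0]] 0.030335957105232268 (array([ 0.30036537, -0.52488761,  0.38358378]), array([-0.24282912, -0.10526704, -0.9643487 ]))
```

View pics/top0.png

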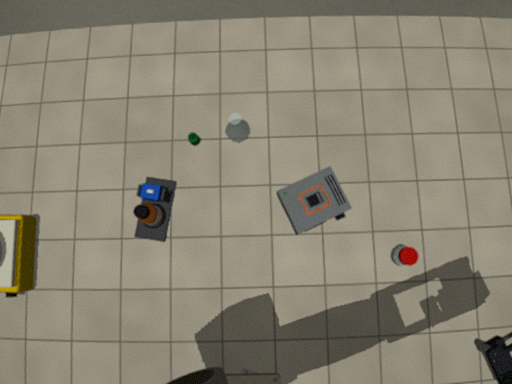

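View pics/side0.png

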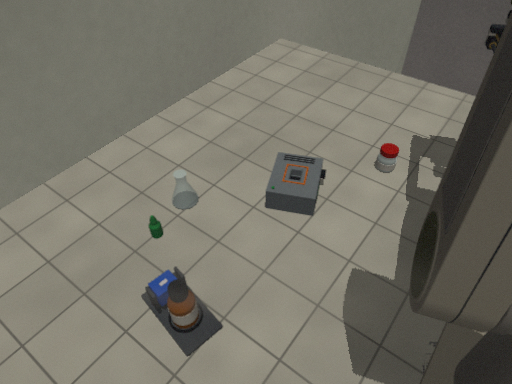

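The top view shows the rack near (155,208), with the blue module at (151,191) and the bottle cap at (141,212). The controller socket is at (314,200). The flask (237,128), dropper (194,138) and jar (406,256) are all clear of the work.

```bash
cat > m.py <<'E'
from h import *
def blob(m,box=None):
    m=m.astype(np.uint8)
    if box: z=np.zeros_like(m); x0,y0,x1,y1=box; z[y0:y1,x0:x1]=m[y0:y1,x0:x1]; m=z
    n,l,s,c=cv2.connectedComponentsWithStats(m)
    i=1+np.argmax(s[1:,4]); return (l==i).astype(np.uint8),s[i],c[i]
def worldrect(p,mask,z):
    c=max(cv2.findContours(mask,0,cv2.CHAIN_APPROX_NONE)[0],key=cv2.contourArea)[:,0]
    w=np.array([onz(p,q,z)[:2] for q in c.astype(float)],np.float32)*1000
    return cv2.minAreaRect(w)
E
python3 - <<'E'
from m import *
for n in('top','side'):
    im=cv2.imread(f'pics/{n}0.png'); p=camera_params(n); hsv=cv2.cvtColor(im,cv2.COLOR_BGR2HSV);h,s,v=[hsv[...,i].astype(int) for i in range(3)]
    M={'blue':((h>105)&(h<130)&(s>150)&(v>60),.068),'orange':((h<16)&(s>110)&(v>100),.06)}
    boxes={'top':(270,160,360,240),'side':(260,140,330,215)}
    for k,(m,z) in M.items():
        b,st,c=blob(m,boxes[n] if k=='orange' else None); print(n,k,st,np.round(worldrect(p,b,z),1).tolist() if 0 else worldrect(p,b,z))
    bx={'top':(125,165,185,250),'side':(130,255,230,355)}[n]
    b,st,c=blob((v<95)&(s<90),bx); print(n,'rackdark',st,worldrect(p,b,.008))
    x0,y0,x1,y1=bx
    print(n)
    cr=im[y0-10:y1+10,x0-15:x1+15]; cv2.imwrite(f'pics/c{n}.png',cv2.resize(cr,None,fx=5,fy=5,interpolation=cv2.INTER_CUBIC))
p=camera_params('top')
for nm,uv,z in(('captop',(140,211),.116),('flask',(237,130),.0),('drop',(194,139),.03),('jar',(407,256),.05)):print(nm,onz(p,uv,z))
a=cv2.imread('pics/ctop.png');b=cv2.imread('pics/cside.png');H=520
f=lambda i:cv2.resize(i,(int(i.shape[1]*H/i.shape[0]),H))
o=np.hstack([f(a),f(b)]);print(o.shape);cv2.imwrite('pics/crop.png',o[:,:1000] if o.shape[1]<=800 else cv2.resize(o,(800,int(o.shape[0]*800/o.shape[1]))))
E
```

```text
top blue [140 184  21  17 263] ((567.0292358398438, 203.69558715820312), (50.90975570678711, 39.8455810546875), 79.15055084228516)
top orange [298 184  33  31 185] ((536.7357177734375, -207.79559326171875), (57.46453857421875, 65.76693725585938), 23.401046752929688)
top rackdark [ 134  177   42   65 1346] ((532.3934326171875, 214.020751953125), (100.66752624511719, 164.29644775390625), 80.469970703125)
top
side blue [149 271  27  22 256] ((570.0550537109375, 206.39474487304688), (46.250953674316406, 34.3417854309082), 80.23487854003906)
side orange [282 164  27  21 125] ((539.79833984375, -208.09695434570312), (56.39097595214844, 67.49972534179688), 23.493701934814453)
side rackdark [ 142  267   81   88 2469] ((534.5167236328125, 206.22726440429688), (93.9185791015625, 176.90121459960938), 79.58686828613281)
side
captop [0.51251179 0.21061206 0.116     ]
flask [ 0.74344445 -0.01377008  0.        ]
drop [0.71211533 0.09946644 0.03      ]
jar [ 0.38773352 -0.43495983  0.05      ]
(520, 1008, 3)
```

View pics/crop.png

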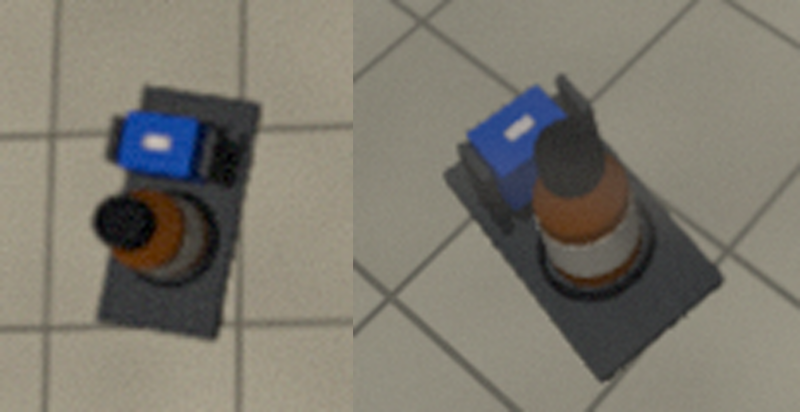

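```bash
cat >> h.py <<'E'
def go(x,y,z,jaw,rep=True):
    """shift(mm)/turn for grasp-down TCP target; jaw = world yaw (deg) of the jaw axis (mod 180)"""
    s=telemetry.read_state(); A=R.from_rotvec(s['orientation']); best=None
    for j in (jaw,jaw+180):
        a=np.radians(j); X=np.array([0,0,-1.]);Y=np.array([np.cos(a),np.sin(a),0]);T=R.from_matrix(np.array([X,Y,np.cross(X,Y)]).T)
        t=(A.inv()*T).as_rotvec()
        if best is None or np.linalg.norm(t)<np.linalg.norm(best): best=t
    d=A.inv().apply(np.array([x,y,z])-s['tool_pos'])*1000
    print('xyz',np.round(d,1),'turn',np.round(best,4),'q6',round(s['q'][5],2),'n',np.linalg.norm(d)/62.5,np.degrees(np.linalg.norm(best))/10.7)
E
python3 - <<'E'
from h import *
s=telemetry.read_state();print(R.from_rotvec(s['orientation']).as_matrix().round(3))
go(.513,.213,.30,79.5)
E
```

```text
[[-0.     0.388 -0.922]
 [ 0.001 -0.922 -0.388]
 [-1.    -0.001 -0.   ]]
xyz [   2.8 -596.8 -555.4] turn [5.82e-01 3.00e-04 1.40e-03] q6 -0.09 n 13.043826894830826 3.1166309559006664
```

Request:
step_arm(commands=[{"xyz":[0,-60,-55],"turn":[0.1,0,0],"grip":93},{"xyz":[0,-597,-555],"turn":[0.582,0,0],"grip":93},{"xyz":[0,-597,-555],"turn":[0.582,0,0],"grip":93},{"xyz":[0,-597,-555],"turn":[0.582,0,0],"grip":93},{"xyz":[0,-597,-555],"turn":[0.582,0,0],"grip":93},{"xyz":[0,-597,-555],"turn":[0.582,0,0],"grip":93},{"xyz":[0,-597,-555],"turn":[0.582,0,0],"grip":93},{"xyz":[0,-597,-555],"turn":[0.582,0,0],"grip":93},{"xyz":[0,-597,-555],"turn":[0.582,0,0],"grip":93},{"xyz":[0,-597,-555],"turn":[0.582,0,0],"grip":93},{"xyz":[0,-597,-555],"turn":[0.582,0,0],"grip":93},{"xyz":[0,-597,-555],"turn":[0.582,0,0],"grip":93}])

```text
t: 1.65
tool_pos: [0.4899, 0.152, 0.3026]
orientation: [-2.126, 0.195, 2.125]
force: [1.0, -1.0, -0.1]
opening: 0.0931
```

Request:
step_arm(commands=[{"xyz":[0,0,0],"turn":[0,0,0],"grip":93},{"xyz":[0,0,0],"turn":[0,0,0],"grip":93}])

```text
t: 1.9
tool_pos: [0.4893, 0.1497, 0.3022]
orientation: [-2.125, 0.195, 2.128]
force: [-0.4, -0.4, -0.0]
opening: 0.0927
```

```bash
python3 - <<'E'
from m import *
go(.513,.213,.30,79.5)
p,im=snap('wrist','w1')
hsv=cv2.cvtColor(im,cv2.COLOR_RGB2HSV);h,s,v=[hsv[...,i].astype(int) for i in range(3)]
b,st,c=blob((h>105)&(h<130)&(s>150)&(v>100));print('blue',st,worldrect(p,b,.068))
E
```

```text
xyz [  2.1 -66.5 -11.9] turn [ 0.0011  0.001  -0.001 ] q6 1.95 n 1.0818601246983905 0.009736277279385206
blue [ 154   84   49   42 1100] ((571.4561157226562, 205.86770629882812), (43.970794677734375, 36.596824645996094), 80.60902404785156)
```

View pics/w1.png

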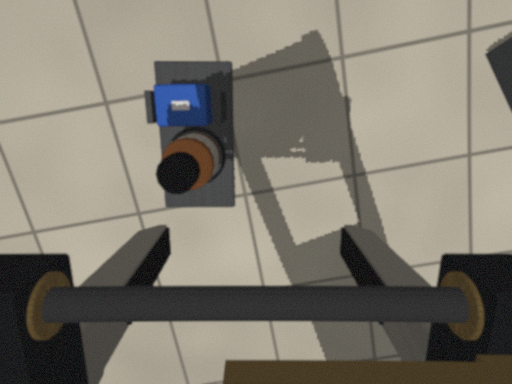

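The wrist view shows the cap at about (179,173), the module at (180,104) and the rack as a dark plate. I'll locate the cap with a mask.

```bash
python3 - <<'E'
from m import *
im=cv2.imread('pics/w1.png');p=camera_params('wrist')
b,st,c=blob(im.max(2)<45,(150,145,215,200));print(st,c)
cc=max(cv2.findContours(b,0,1)[0],key=cv2.contourArea);e,r=cv2.minEnclosingCircle(cc);print(e,r)
for uv in(c,e):print(onz(p,uv,.116),onz(p,uv,.108))
for uv in((154,62),(232,62),(235,206),(165,206)):print('rackcorner',onz(p,uv,.008))
P=onz(p,e,.114)
go(P[0],P[1],.169,79.5)
E
```

```text
[ 157  153   42   41 1303] [177.93092863 172.47659248]
(178.36427307128906, 172.51385498046875) 21.415990829467773
[0.51723648 0.20846231 0.116     ] [0.51592151 0.21064345 0.108     ]
[0.51713994 0.20811557 0.116     ] [0.51582209 0.21028637 0.108     ]
rackcorner [0.6210158  0.23328286 0.008     ]
rackcorner [0.60615014 0.15135287 0.008     ]
rackcorner [0.44684025 0.18042855 0.008     ]
rackcorner [0.46230268 0.26317162 0.008     ]
xyz [133.4 -63.7 -16.2] turn [-0.0003  0.0005 -0.0007] q6 1.95 n 2.3799702935408997 0.004946592319350092
```

Request:
step_arm(commands=[{"xyz":[0,-64,-16],"turn":[0,0,0],"grip":93},{"xyz":[0,-64,-16],"turn":[0,0,0],"grip":93},{"xyz":[50,-64,-16],"turn":[0,0,0],"grip":93},{"xyz":[100,-64,-16],"turn":[0,0,0],"grip":80},{"xyz":[133,-64,-16],"turn":[0,0,0],"grip":60},{"xyz":[133,-64,-16],"turn":[0,0,0],"grip":45},{"xyz":[133,-64,-16],"turn":[0,0,0],"grip":30},{"xyz":[133,-64,-16],"turn":[0,0,0],"grip":20},{"xyz":[133,-64,-16],"turn":[0,0,0],"grip":20},{"xyz":[133,-64,-16],"turn":[0,0,0],"grip":20},{"xyz":[133,-64,-16],"turn":[0,0,0],"grip":20}], force=25)

```text
t: 3.32
tool_pos: [0.5178, 0.2102, 0.171]
orientation: [-2.127, 0.194, 2.123]
force: [0.4, 0.9, 6.4]
opening: 0.0337
```

```bash
python3 - <<'E'
from h import *
s=telemetry.read_state();print(s['opening'],s['force'],s['tool_pos'])
go(.42,.03,.164,79.5)
E
```

```text
0.03365673105902426 [0.37992182 0.88467109 6.37881917] [0.51779131 0.21024892 0.17103794]
xyz [  6.7 195.   63.4] turn [ 0.0003 -0.0021  0.0012] q6 2.05 n 3.283017059938391 0.012693947840756326
```

Request:
step_arm(commands=[{"xyz":[-25,0,0],"turn":[0,0,0],"grip":20},{"xyz":[-60,0,0],"turn":[0,0,0],"grip":20},{"xyz":[-60,40,13],"turn":[0,0,0],"grip":20},{"xyz":[-60,80,26],"turn":[0,0,0],"grip":20},{"xyz":[-60,125,40],"turn":[0,0,0],"grip":20},{"xyz":[-60,165,54],"turn":[0,0,0],"grip":20},{"xyz":[-60,195,63],"turn":[0,0,0],"grip":20},{"xyz":[-60,195,63],"turn":[0,0,0],"grip":20},{"xyz":[-30,195,63],"turn":[0,0,0],"grip":20},{"xyz":[-8,195,63],"turn":[0,0,0],"grip":20},{"xyz":[0,195,63],"turn":[0,0,0],"grip":20},{"xyz":[0,195,63],"turn":[0,0,0],"grip":20}])

```text
t: 4.82
tool_pos: [0.4194, 0.0301, 0.1694]
orientation: [-2.124, 0.195, 2.127]
force: [-0.0, 1.1, -0.8]
opening: 0.0338
```

Request:
step_arm(commands=[{"xyz":[2,0,0],"turn":[0,0,0],"grip":20},{"xyz":[4,0,0],"turn":[0,0,0],"grip":20},{"xyz":[6,0,0],"turn":[0,0,0],"grip":20},{"xyz":[6,0,0],"turn":[0,0,0],"grip":20}])

```text
t: 5.32
tool_pos: [0.4195, 0.0295, 0.1637]
orientation: [-2.125, 0.195, 2.126]
force: [0.7, -0.5, -1.8]
opening: 0.0334
```

Request:
step_arm(commands=[{"xyz":[1,0,0],"turn":[0,0,0],"grip":20},{"xyz":[1.5,0,0],"turn":[0,0,0],"grip":20},{"xyz":[2,0,0],"turn":[0,0,0],"grip":20},{"xyz":[2,0,0],"turn":[0,0,0],"grip":20}])

```text
t: 5.82
tool_pos: [0.4203, 0.0296, 0.163]
orientation: [-2.127, 0.195, 2.123]
force: [-2.2, 0.8, 7.5]
opening: 0.0336
```

Request:
step_arm(commands=[{"xyz":[1,0,0],"turn":[0,0,0],"grip":40},{"xyz":[0,0,0],"turn":[0,0,0],"grip":60},{"xyz":[0,0,0],"turn":[0,0,0],"grip":70},{"xyz":[-10,0,0],"turn":[0,0,0],"grip":80},{"xyz":[-40,0,0],"turn":[0,0,0],"grip":80},{"xyz":[-90,0,0],"turn":[0,0,0],"grip":80},{"xyz":[-140,0,0],"turn":[0,0,0],"grip":80},{"xyz":[-140,0,0],"turn":[-0.18,0,0],"grip":80},{"xyz":[-140,0,0],"turn":[-0.36,0,0],"grip":80}])

```text
t: 6.95
tool_pos: [0.42, 0.0295, 0.3036]
orientation: [2.128, 0.194, -2.123]
force: [0.6, -0.0, 0.2]
opening: 0.08
```

```bash
python3 - <<'E'
from h import *
go(.568,.202,.27,-10.5)
s=telemetry.read_state();print(s['force'],s['q'])
E
```

```text
xyz [  33.9 -142.7 -176.8] turn [-1.2049 -0.0019 -0.0021] q6 1.34 n 3.675864694922049 6.452044580730925
[ 0.63645792 -0.04809529  0.1608936 ] [-5.16801192e-02 -3.77283865e-01  1.95302183e+00 -1.12979354e-05
  1.56324059e+00  1.33649785e+00]
```

Request:
step_arm(commands=[{"xyz":[0,-40,-50],"turn":[-0.17,0,0],"grip":80},{"xyz":[0,-80,-100],"turn":[-0.34,0,0],"grip":80},{"xyz":[34,-143,-177],"turn":[-0.52,0,0],"grip":80},{"xyz":[34,-143,-177],"turn":[-0.69,0,0],"grip":80},{"xyz":[34,-143,-177],"turn":[-0.86,0,0],"grip":80},{"xyz":[34,-143,-177],"turn":[-1.03,0,0],"grip":80},{"xyz":[34,-143,-177],"turn":[-1.205,0,0],"grip":80},{"xyz":[34,-143,-177],"turn":[-1.205,0,0],"grip":80},{"xyz":[34,-143,-177],"turn":[-1.205,0,0],"grip":80}])

```text
t: 8.07
tool_pos: [0.5687, 0.2015, 0.2681]
orientation: [1.35, 1.112, -1.35]
force: [0.6, 0.5, -0.6]
opening: 0.0798
```

```bash
python3 - <<'E'
from m import *
go(.568,.202,.118,-10.5)
p,im=snap('wrist','w2')
hsv=cv2.cvtColor(im,cv2.COLOR_RGB2HSV);h,s,v=[hsv[...,i].astype(int) for i in range(3)]
b,st,c=blob((h>105)&(h<130)&(s>150)&(v>60));print('blue',st,worldrect(p,b,.068))
b,st,c=blob((h>105)&(h<130)&(s>150)&(v>125));print('brightblue',st,worldrect(p,b,.068))
E
```

```text
xyz [150.1  -0.8  -0.4] turn [-0.0098 -0.0001 -0.0003] q6 0.45 n 2.4021317003587597 0.05228693976938725
blue [ 234  150   44   58 1939] ((570.99853515625, 207.16024780273438), (51.472782135009766, 37.2088623046875), 81.33228302001953)
brightblue [240 156  19   8 106] ((568.8973999023438, 225.9919891357422), (6.145442485809326, 15.64642333984375), 78.92738342285156)
```

View pics/w2.png

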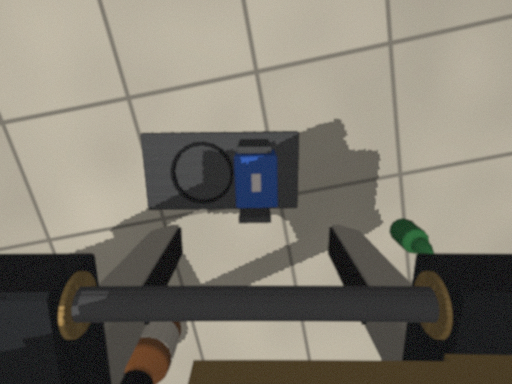

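The module is at (256,180), the ring to its left is empty at (202,172), and the cheeks are visible above and below. The bottle is at the lower left and the dropper is well clear.

```bash
python3 - <<'E'
from m import *
p=camera_params('wrist'); im=cv2.imread('pics/w2.png')[...,::-1]
hsv=cv2.cvtColor(np.ascontiguousarray(im),cv2.COLOR_RGB2HSV);h,s,v=[hsv[...,i].astype(int) for i in range(3)]
b,st,c=blob((h>105)&(h<130)&(s>150)&(v>60))
cc=max(cv2.findContours(b,0,cv2.CHAIN_APPROX_NONE)[0],key=cv2.contourArea)[:,0]
T=telemetry.read_state();A=R.from_rotvec(T['orientation'])
w=np.array([A.inv().apply(onz(p,q,.068)-T['tool_pos'])*1000 for q in cc.astype(float)])
for a in(1,2):print('tool axis',a,np.percentile(w[:,a],[2,10,50,90,98]))
for r in range(148,212,4):print(r,im[r,250],np.where(b[r])[0][[0,-1]] if b[r].any() else '')
# ring centre
b2,st,c=blob(im.max(2)<34,(160,130,234,215));e=cv2.fitEllipse(max(cv2.findContours(b2,0,1)[0],key=cv2.contourArea));print('ring',e,onz(p,e[0],.014))
E
```

```text
tool axis 1 [-16.99725632 -16.75154304   2.42014547  19.30830469  19.57286198]
tool axis 2 [-30.64981771 -28.9199163   -7.16898454  19.27285221  19.28123682]
148 [79 79 77] 
152 [71 71 75] [272 273]
156 [ 43  75 136] [236 274]
160 [ 48  87 158] [235 275]
164 [ 32  53 101] [235 276]
168 [ 35  57 102] [235 276]
172 [ 33  56 100] [234 276]
176 [54 64 98] [235 276]
180 [ 59  67 102] [235 276]
184 [ 49  63 102] [236 276]
188 [ 51  66 102] [236 275]
192 [31 54 99] [236 276]
196 [34 55 99] [237 276]
200 [29 50 95] [237 276]
204 [30 51 98] [237 276]
208 [37 37 57] 
ring ((202.3214111328125, 172.5163116455078), (57.11875915527344, 58.65799331665039), 125.20833587646484) [0.51551842 0.21294294 0.014     ]
```

Request:
step_arm(commands=[{"xyz":[0,1,-5],"turn":[-0.01,0,0],"grip":75},{"xyz":[50,1,-5],"turn":[-0.01,0,0],"grip":75},{"xyz":[100,1,-5],"turn":[-0.01,0,0],"grip":75},{"xyz":[135,1,-5],"turn":[-0.01,0,0],"grip":75},{"xyz":[150,1,-5],"turn":[-0.01,0,0],"grip":70},{"xyz":[150,1,-5],"turn":[-0.01,0,0],"grip":55},{"xyz":[150,1,-5],"turn":[-0.01,0,0],"grip":42},{"xyz":[150,1,-5],"turn":[-0.01,0,0],"grip":30},{"xyz":[150,1,-5],"turn":[-0.01,0,0],"grip":25},{"xyz":[150,1,-5],"turn":[-0.01,0,0],"grip":25},{"xyz":[150,1,-5],"turn":[-0.01,0,0],"grip":25},{"xyz":[150,1,-5],"turn":[-0.01,0,0],"grip":25}], force=30)

```text
t: 9.62
tool_pos: [0.5714, 0.2065, 0.1193]
orientation: [1.341, 1.118, -1.338]
force: [-1.0, -0.3, 6.9]
opening: 0.0378
```

Request:
step_arm(commands=[{"xyz":[-15,0,0],"turn":[0,0,0],"grip":25},{"xyz":[-50,0,0],"turn":[0,0,0],"grip":25},{"xyz":[-100,0,0],"turn":[0,0,0],"grip":25},{"xyz":[-130,0,0],"turn":[0,0,0],"grip":25},{"xyz":[-130,0,0],"turn":[0,0,0],"grip":25}])

```text
t: 10.25
tool_pos: [0.5721, 0.2066, 0.2518]
orientation: [1.345, 1.116, -1.334]
force: [0.2, -0.5, -2.8]
opening: 0.038
```

```bash
python3 - <<'E'
from m import *
go(.569,-.282,.249,23.4)
s=telemetry.read_state();print(s['force'],s['opening'])
E
```

```text
xyz [  1.9  83.9 481.4] turn [-0.5875 -0.001  -0.0067] q6 0.44 n 7.817994340989146 3.1458838801459246
[ 0.24142194 -0.49982133 -2.79417499] 0.03803677821937029
```

Request:
step_arm(commands=[{"xyz":[0,5,30],"turn":[-0.05,0,0],"grip":25},{"xyz":[0,15,85],"turn":[-0.12,0,0],"grip":25},{"xyz":[0,25,140],"turn":[-0.2,0,0],"grip":25},{"xyz":[0,35,195],"turn":[-0.28,0,0],"grip":25},{"xyz":[0,45,250],"turn":[-0.35,0,0],"grip":25},{"xyz":[0,55,305],"turn":[-0.42,0,0],"grip":25},{"xyz":[0,65,360],"turn":[-0.5,0,0],"grip":25},{"xyz":[0,74,415],"turn":[-0.55,0,0],"grip":25},{"xyz":[0,80,460],"turn":[-0.588,0,0],"grip":25},{"xyz":[0,84,481],"turn":[-0.588,0,-0.005],"grip":25},{"xyz":[0,84,481],"turn":[-0.588,0,-0.005],"grip":25},{"xyz":[0,84,481],"turn":[-0.588,0,-0.005],"grip":25}])

```text
t: 11.75
tool_pos: [0.5676, -0.2806, 0.2468]
orientation: [0.901, 1.381, -0.905]
force: [0.3, -0.2, -1.5]
opening: 0.0382
```

```bash
python3 - <<'E'
from m import *
go(.569,-.282,.249,23.4)
p,im=snap('wrist','w3')
hsv=cv2.cvtColor(im,cv2.COLOR_RGB2HSV);h,s,v=[hsv[...,i].astype(int) for i in range(3)]
b,st,c=blob((h<16)&(s>110)&(v>100));print('orange',st,c,worldrect(p,b,.060))
E
```

```text
xyz [-2.2  0.7  1.9] turn [ 0.0011 -0.0032  0.0052] q6 -0.95 n 0.04733793451831048 0.03318896379591975
orange [ 223   49   74   89 1583] [259.74162982  91.54074542] ((539.1337890625, -207.7619171142578), (56.223052978515625, 65.93621063232422), 23.471899032592773)
```

View pics/w3.png

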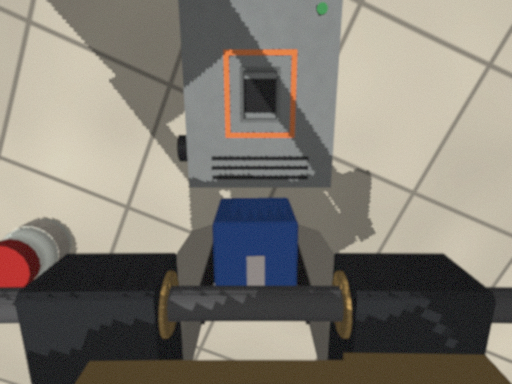

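The socket frame is square in view at (260,92), which gives (539.1, -207.8) mm at 23.5°. All three cameras agree on that. The module hangs straight in the jaws. Next I'll measure its offset in the hand.

```bash
python3 - <<'E'
from m import *
p=camera_params('wrist');im=cv2.imread('pics/w3.png').astype(int)
print([(r,im[r,235:280].mean(0).round().tolist()) for r in range(194,236,2)])
T=telemetry.read_state();A=R.from_rotvec(T['orientation'])
def tool(uv,d):
    c,v=ray(p,uv);c=A.inv().apply(c-T['tool_pos'])*1e3;v=A.inv().apply(v);return c+v*(d-c[0])/v[0]
for r in(216,220,222,224,226,228):print(r,tool((255,r),51))
print('bottom edge row198 d=91',tool((255,198),91),tool((217,198),91),tool((293,198),91))
print(tool((214,240),51),tool((297,240),51))
go(.5391,-.2078,.18,23.47)
E
```

```text
[(194, [102.0, 112.0, 117.0]), (196, [101.0, 109.0, 112.0]), (198, [92.0, 69.0, 63.0]), (200, [89.0, 48.0, 27.0]), (202, [90.0, 50.0, 30.0]), (204, [91.0, 50.0, 31.0]), (206, [90.0, 49.0, 28.0]), (208, [89.0, 49.0, 29.0]), (210, [88.0, 48.0, 29.0]), (212, [87.0, 48.0, 29.0]), (214, [86.0, 48.0, 29.0]), (216, [85.0, 47.0, 28.0]), (218, [84.0, 46.0, 27.0]), (220, [86.0, 46.0, 27.0]), (222, [99.0, 54.0, 32.0]), (224, [107.0, 58.0, 34.0]), (226, [109.0, 59.0, 34.0]), (228, [109.0, 59.0, 35.0]), (230, [109.0, 59.0, 34.0]), (232, [109.0, 58.0, 34.0]), (234, [109.0, 59.0, 34.0])]
216 [ 51.           0.14651294 -24.95007497]
220 [ 51.           0.14627793 -23.12555259]
222 [ 51.           0.14615966 -22.20872797]
224 [ 51.           0.14604088 -21.28884906]
226 [ 51.           0.14592158 -20.36590684]
228 [ 51.           0.14580177 -19.43989224]
bottom edge row198 d=91 [ 91.           0.16016999 -21.19273725] [ 91.         -20.75636659 -21.19896194] [ 91.          21.07652484 -21.18962847]
[ 51.         -17.81962657 -13.83364516] [ 51.          18.54730919 -13.826202  ]
xyz [ 67.3   3.  -77.9] turn [ 0.0005 -0.0026  0.005 ] q6 -0.95 n 1.6475899931365967 0.030318496386117298
```

Request:
step_arm(commands=[{"xyz":[0,3,-40],"turn":[0,0,0.003],"grip":25},{"xyz":[0,3,-80],"turn":[0,-0.002,0.005],"grip":25},{"xyz":[0,3,-80],"turn":[0,-0.002,0.005],"grip":25},{"xyz":[40,3,-80],"turn":[0,-0.002,0.005],"grip":25},{"xyz":[62,3,-80],"turn":[0,-0.002,0.005],"grip":25},{"xyz":[67,3,-80],"turn":[0,-0.002,0.005],"grip":25},{"xyz":[67,3,-80],"turn":[0,-0.002,0.005],"grip":25},{"xyz":[67,3,-80],"turn":[0,-0.002,0.005],"grip":25}])

```text
t: 12.8
tool_pos: [0.539, -0.2079, 0.1824]
orientation: [0.903, 1.372, -0.902]
force: [0.5, -0.3, -1.5]
opening: 0.0379
```

```bash
python3 - <<'E'
from m import *
go(.5391,-.2078,.151,23.47)
s=telemetry.read_state();print(s['force'],s['tool_pos'])
E
```

```text
xyz [31.4  0.  -0.1] turn [-0.0005  0.0024 -0.0018] q6 -0.87 n 0.5020263667533719 0.016228080342873083
[ 0.48942123 -0.25768152 -1.47431302] [ 0.53904704 -0.20788374  0.18237649]
```

Request:
step_arm(commands=[{"xyz":[0,0,-2],"turn":[0,0,0],"grip":25},{"xyz":[5,0,-2],"turn":[0,0,0],"grip":25},{"xyz":[10,0,-2],"turn":[0,0,0],"grip":25},{"xyz":[13,0,-2],"turn":[0,0,0],"grip":25},{"xyz":[16,0,-2],"turn":[0,0,0],"grip":25},{"xyz":[16,0,-2],"turn":[0,0,0],"grip":25}])

```text
t: 13.55
tool_pos: [0.5372, -0.2056, 0.1645]
orientation: [0.903, 1.375, -0.903]
force: [-0.6, 0.0, -2.1]
opening: 0.0381
```

Request:
step_arm(commands=[{"xyz":[3,0,0],"turn":[0,0,0],"grip":25},{"xyz":[6,0,0],"turn":[0,0,0],"grip":25},{"xyz":[9,0,0],"turn":[0,0,0],"grip":25},{"xyz":[12,0,0],"turn":[0,0,0],"grip":25},{"xyz":[12,0,0],"turn":[0,0,0],"grip":25}])

```text
t: 14.18
tool_pos: [0.5372, -0.2056, 0.1524]
orientation: [0.903, 1.375, -0.903]
force: [-0.2, -0.1, -2.0]
opening: 0.0378
```

Request:
step_arm(commands=[{"xyz":[1,0,0],"turn":[0,0,0],"grip":25},{"xyz":[2,0,0],"turn":[0,0,0],"grip":25},{"xyz":[3,0,0],"turn":[0,0,0],"grip":25},{"xyz":[3,0,0],"turn":[0,0,0],"grip":25}])

```text
t: 14.68
tool_pos: [0.5376, -0.2059, 0.151]
orientation: [0.902, 1.374, -0.903]
force: [-4.8, 1.6, 6.8]
opening: 0.0379
```

Request:
step_arm(commands=[{"xyz":[2,0,0],"turn":[0,0,0],"grip":45},{"xyz":[1,0,0],"turn":[0,0,0],"grip":60},{"xyz":[0,0,0],"turn":[0,0,0],"grip":75},{"xyz":[-10,0,0],"turn":[0,0,0],"grip":75},{"xyz":[-50,0,0],"turn":[0,0,0],"grip":75},{"xyz":[-100,0,0],"turn":[0,0,0],"grip":75},{"xyz":[-150,0,0],"turn":[0,0,0],"grip":75},{"xyz":[-150,0,0],"turn":[0,0,0],"grip":75}])

```text
t: 15.68
tool_pos: [0.5394, -0.2066, 0.3066]
orientation: [0.902, 1.364, -0.9]
force: [0.2, -0.5, -0.3]
opening: 0.075
```

```bash
python3 - <<'E'
from m import *
for n in('wrist','side','top'):
    p,im=snap(n,n+'5'); hsv=cv2.cvtColor(im,cv2.COLOR_RGB2HSV);h,s,v=[hsv[...,i].astype(int) for i in range(3)]
    b,st,c=blob((h>105)&(h<130)&(s>150)&(v>60));print(n,'blue',st,worldrect(p,b,.100))
a,b=[cv2.imread(f'pics/{n}5.png') for n in('wrist','side')]
cv2.imwrite('pics/v5.png',np.hstack([cv2.resize(a,(400,300)),b[40:340,0:400]]))
p=camera_params('side')
go(.4198,.0296,.26,79.5)
go(.4198,.0296,.26,-10.5)
E
```

```text
wrist blue [ 231  152   41   55 1848] ((536.684814453125, -204.87413024902344), (35.95265197753906, 50.49101257324219), 24.197214126586914)
side blue [287 156  19  25 346] ((529.055419921875, -188.33920288085938), (38.048091888427734, 85.03861236572266), 26.70842170715332)
top blue [304 190  19  19 195] ((531.7681274414062, -199.60498046875), (37.64097213745117, 36.151180267333984), 21.32862663269043)
xyz [  39.3  -14.1 -262.3] turn [-9.785e-01 -1.000e-04  2.000e-04] q6 -0.86 n 4.249624606548279 5.239717013083488
xyz [  39.3  -14.1 -262.3] turn [5.923e-01 1.000e-04 2.000e-04] q6 -0.86 n 4.249624606548279 3.171498210113912
```

View pics/v5.png

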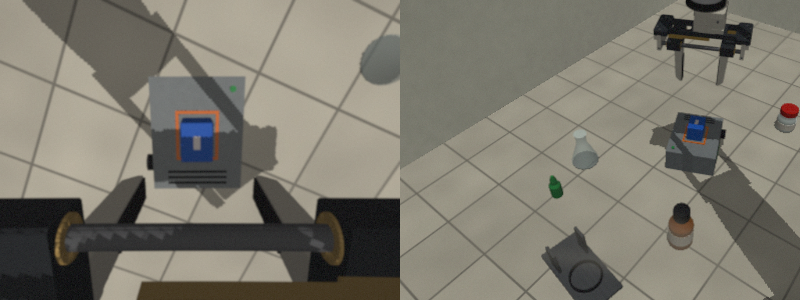

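The module is seated in the socket and square to it, the bottle stands upright on the bench, and the bystanders haven't moved. Next is the bottle.

Request:
step_arm(commands=[{"xyz":[0,-2,-30],"turn":[-0.1,0,0],"grip":80},{"xyz":[0,-5,-85],"turn":[-0.28,0,0],"grip":80},{"xyz":[10,-8,-140],"turn":[-0.45,0,0],"grip":80},{"xyz":[20,-11,-195],"turn":[-0.63,0,0],"grip":80},{"xyz":[30,-13,-240],"turn":[-0.8,0,0],"grip":80},{"xyz":[39,-14,-262],"turn":[-0.978,0,0],"grip":80},{"xyz":[39,-14,-262],"turn":[-0.978,0,0],"grip":80},{"xyz":[39,-14,-262],"turn":[-0.978,0,0],"grip":80},{"xyz":[39,-14,-262],"turn":[-0.978,0,0],"grip":80}])

```text
t: 16.95
tool_pos: [0.4207, 0.0284, 0.2608]
orientation: [0.146, 1.565, -0.147]
force: [0.5, -0.1, 0.2]
opening: 0.08
```

```bash
python3 - <<'E'
from m import *
s=telemetry.read_state();print(s['force'],s['tool_pos'])
p,im=snap('wrist','w6')
uv=proj(p,[.4198,.0296,.108])[0].astype(int);print(uv)
x,y=uv;b,st,c=blob(im.max(2)<45,(max(x-50,0),max(y-50,0),x+50,min(y+50,384)));e,r=cv2.minEnclosingCircle(max(cv2.findContours(b,0,1)[0],key=cv2.contourArea));print(st,c,e,r,onz(p,e,.106))
go(.4203,.0296,.163,79.5)
E
```

```text
[ 0.50128655 -0.07561601  0.22263684] [0.42072918 0.0283802  0.26077244]
[257 200]
[ 237  170   44   47 1593] [258.39987445 193.16760829] (258.7382507324219, 192.94149780273438) 23.425811767578125 [0.41472994 0.03173741 0.106     ]
xyz [97.8  1.2 -0.7] turn [-0.0035  0.0005  0.0005] q6 -1.44 n 1.5650680192339337 0.018941904520143573
```

Request:
step_arm(commands=[{"xyz":[0,1,-2],"turn":[0,0,0],"grip":80},{"xyz":[45,1,-2],"turn":[0,0,0],"grip":80},{"xyz":[80,1,-2],"turn":[0,0,0],"grip":75},{"xyz":[98,1,-2],"turn":[0,0,0],"grip":60},{"xyz":[98,1,-2],"turn":[0,0,0],"grip":45},{"xyz":[98,1,-2],"turn":[0,0,0],"grip":35},{"xyz":[98,1,-2],"turn":[0,0,0],"grip":20},{"xyz":[98,1,-2],"turn":[0,0,0],"grip":20},{"xyz":[98,1,-2],"turn":[0,0,0],"grip":20},{"xyz":[98,1,-2],"turn":[0,0,0],"grip":20}], force=25)

```text
t: 18.25
tool_pos: [0.4194, 0.0305, 0.1637]
orientation: [0.144, 1.563, -0.144]
force: [-0.3, 0.0, 6.6]
opening: 0.0336
```

```bash
python3 - <<'E'
from m import *
s=telemetry.read_state();print(s['force'],s['tool_pos'],s['opening'])
go(.5155,.2105,.171,79.5)
E
```

```text
[-0.26308724  0.02475627  6.61805971] [0.41935911 0.03052859 0.16373527] 0.03362694339395643
xyz [ -7.1 194.5  61.7] turn [-0.0005  0.0026 -0.0001] q6 -1.44 n 3.2667264847159627 0.014213670007046368
```

Request:
step_arm(commands=[{"xyz":[-25,0,0],"turn":[0,0,0],"grip":20},{"xyz":[-65,0,0],"turn":[0,0,0],"grip":20},{"xyz":[-65,40,13],"turn":[0,0,0],"grip":20},{"xyz":[-65,85,27],"turn":[0,0,0],"grip":20},{"xyz":[-65,130,41],"turn":[0,0,0],"grip":20},{"xyz":[-65,170,54],"turn":[0,0,0],"grip":20},{"xyz":[-65,194,62],"turn":[0,0,0],"grip":20},{"xyz":[-65,194,62],"turn":[0,0,0],"grip":20},{"xyz":[-45,194,62],"turn":[0,0,0],"grip":20},{"xyz":[-28,194,62],"turn":[0,0,0],"grip":20},{"xyz":[-28,194,62],"turn":[0,0,0],"grip":20},{"xyz":[-28,194,62],"turn":[0,0,0],"grip":20}])

```text
t: 19.75
tool_pos: [0.5148, 0.2095, 0.1905]
orientation: [0.144, 1.566, -0.145]
force: [0.3, 0.7, -1.6]
opening: 0.0334
```

```bash
python3 - <<'E'
from m import *
go(.5155,.2105,.1717,79.5)
s=telemetry.read_state();print(s['tool_pos'],s['force'])
p,w=snap('wrist','w7');p,w=snap('side','s7')
a,b=[cv2.imread(f'pics/{n}.png') for n in('w7','s7')]
cv2.imwrite('pics/v7.png',np.hstack([cv2.resize(a,(400,300)),cv2.resize(b[234:384,100:300],(400,300),interpolation=cv2.INTER_CUBIC)]))
p=camera_params('side');print(proj(p,[[.5155,.2105,.016],[.5155,.2105,.029]]))
E
```

```text
xyz [18.8  1.1  0.4] turn [-0.0011  0.0002  0.0005] q6 -1.09 n 0.30211102701785664 0.006751996062918987
[0.51484974 0.2094708  0.19054265] [ 0.3173079   0.7319598  -1.60135772]
[[185.73265236 312.93306293]
 [184.7306815  309.70010989]]
```

View pics/v7.png

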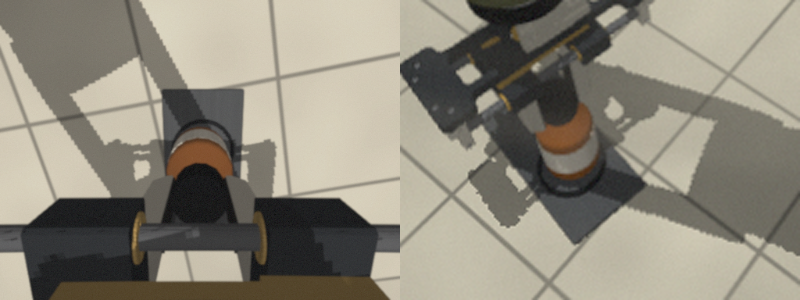

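The bottle hangs upright above the ring: concentric in the side view, with the ring at crop (571,172) and the bottle base at (571,172). I'll lower it gently.

Request:
step_arm(commands=[{"xyz":[5,1,0.5],"turn":[0,0,0],"grip":20},{"xyz":[9,1,0.5],"turn":[0,0,0],"grip":20},{"xyz":[12,1,0.5],"turn":[0,0,0],"grip":20},{"xyz":[14,1,0.5],"turn":[0,0,0],"grip":20},{"xyz":[14,1,0.5],"turn":[0,0,0],"grip":20}])

```text
t: 20.48
tool_pos: [0.5155, 0.2108, 0.1764]
orientation: [0.144, 1.566, -0.145]
force: [0.8, 0.5, -1.4]
opening: 0.0337
```

Request:
step_arm(commands=[{"xyz":[1.5,0,0],"turn":[0,0,0],"grip":20},{"xyz":[3,0,0],"turn":[0,0,0],"grip":20},{"xyz":[4,0,0],"turn":[0,0,0],"grip":20},{"xyz":[4.5,0,0],"turn":[0,0,0],"grip":20},{"xyz":[5,0,0],"turn":[0,0,0],"grip":20},{"xyz":[5,0,0],"turn":[0,0,0],"grip":20}])

```text
t: 21.22
tool_pos: [0.5157, 0.2108, 0.1719]
orientation: [0.144, 1.565, -0.145]
force: [-0.3, 0.0, -0.0]
opening: 0.0334
```

Request:
step_arm(commands=[{"xyz":[0.7,0,0],"turn":[0,0,0],"grip":20},{"xyz":[1.2,0,0],"turn":[0,0,0],"grip":20},{"xyz":[1.2,0,0],"turn":[0,0,0],"grip":20}])

```text
t: 21.6
tool_pos: [0.5161, 0.2109, 0.1719]
orientation: [0.144, 1.564, -0.144]
force: [-3.8, -1.5, 7.8]
opening: 0.0336
```

Base contact: z stops at 0.1719, where 0.1717 was expected. Releasing.

Request:
step_arm(commands=[{"xyz":[-0.5,0,0],"turn":[0,0,0],"grip":36},{"xyz":[-1,0,0],"turn":[0,0,0],"grip":50},{"xyz":[-1,0,0],"turn":[0,0,0],"grip":65},{"xyz":[-1,0,0],"turn":[0,0,0],"grip":75},{"xyz":[-10,0,0],"turn":[0,0,0],"grip":75},{"xyz":[-50,0,0],"turn":[0,0,0],"grip":75},{"xyz":[-100,0,0],"turn":[0,0,0],"grip":75},{"xyz":[-130,30,-40],"turn":[0,0,0],"grip":75},{"xyz":[-130,60,-90],"turn":[0,0,0],"grip":75},{"xyz":[-130,60,-90],"turn":[0,0,0],"grip":75},{"xyz":[-130,60,-90],"turn":[0,0,0],"grip":75}])

```text
t: 22.98
tool_pos: [0.4382, 0.2862, 0.3007]
orientation: [0.143, 1.565, -0.144]
force: [-0.0, 0.3, -1.1]
opening: 0.0749
```

```bash
python3 - <<'E'
from m import *
s=telemetry.read_state();print(s['tool_pos'],s['force'],s['opening'])
snap('wrist','w8');snap('side','s8')
a,b=[cv2.imread(f'pics/{n}8.png') for n in 'ws']
cv2.imwrite('pics/v8.png',np.hstack([cv2.resize(a,(400,300)),b[84:384,0:400]]))
E
```

```text
[0.43821307 0.28619174 0.30074665] [-0.02885025  0.3139221  -1.05957463] 0.07489869657294417
```

View pics/v8.png

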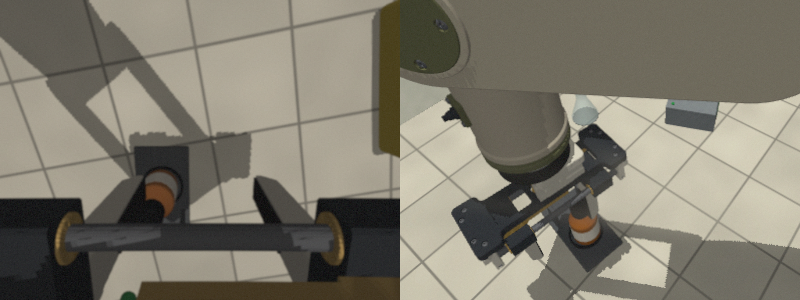

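The bottle stands upright in its ring in both views, and the gripper is clear and touching nothing. Handing in.

```bash
python3 -c "
from plant import robot
print(robot.close_job())"
```

```text
the job is handed in; nothing more can be done
None
```

The job is done and handed in at about 23 s of the 72 s allowed. I stood the bottle on the bench, moved the relay module from the rack into the controller's socket and let go of it. I then set the bottle back upright in its ring.

- **Module:** it stopped at tool height 0.151 m, exactly where fully home was expected, with about 7 N of upward contact. The wrist view afterwards showed it square on the socket.
- **Bottle:** it touched down gently at 0.1719 m against an expected 0.1717 m, with about 8 N of contact. Both final views, wrist and side, show it upright in the ring.
- **Flask, jar and dropper bottle:** I never worked near them, and they stood in place in the picture taken after plugging in the module. The last pictures do not show them all, because the arm hid part of the scene.
- **Disagreement:** when I went back for the bottle, the wrist camera put the cap about 5 mm from where I had released it. Part of this was the camera seeing the side of the cap, so I shifted the grasp by only 2 mm. The bottle then went into the ring with no contact before the base plate.

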